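# Proof-test the board clamp screw in the cold store

## Robot

A 6-joint arm with a two-finger parallel gripper is mounted at the origin on the work surface. World frame = base frame: x ahead of the robot, y to its left, z up, the work surface at z = 0. Lengths are in m, angles in rad, forces in N, time in s.
With the tool pointing down it reaches from about 0.425 to 0.95 m from the base axis. Payload 3.5 kg.
Tool frame: the origin (TCP) lies midway between the tips of the shut fingers; the grasp point (between the pads) lies 19 mm behind it; z points along the fingers, y is the line along which they close (so a half turn about z gives the same grasp; the last joint's range is limited). The gripper opens to 85 mm and grips with 20 to 120 N. Pads are 22 mm wide; open, the fingers measure 114 mm over their backs; the gripper's body (76 mm by 85 mm) begins 54 mm behind the grasp point. The pads swing forward as they close: fully open they stand 13 mm farther back than shut.
Start: joints at [1.08, 0.286, 1.577, -0, 1.279, -0.15], TCP at [0.226, 0.636, 0.205] pointing down, gripper open.
Joint ranges: [-2.77, 2.77], [-0.9, 2.22], [0.21, 2.48], [-1.53, 4.67], [0.24, 2.81], [-2.84, 2.84]. Speed limits (rad/s): [2.79, 2.79, 3.14, 3.14, 3.14, 3.14].

## Interface

Orientations are given as a unit quaternion [x, y, z, w].
In Python, from plant import ctrl, cams, order gives the robot as it stands.
- The arm moves only by the tool move_arm, never from a script. Its argument "plan" is one flat list of numbers, 7 for each row, row after row: the shift along the world's x, y, z in mm, then the turn, a rotation vector about the world's x, y, z in degrees, then the finger opening in mm, from 0 to 85.4. A call has 1 to 12 rows; each row shifts and turns the commanded pose from where the row before left it; what a row does not reach is not made up. A row lasts 1/10 s, in which the tool goes at most 50 mm and 8.59 degrees, less where a joint would pass 70% of its speed; a pose out of reach is approached as far as the arm can. A call is refused whole if a number of a shift passes 50 or a number of a turn 8.59, either way. A call with a gripper value outside its range is refused whole. The fingers move at their own pace and stop on an object; "newtons" is the grip in N (left out, the last holds). Time passes only in rows, so rows that do not move let the fingers close. It gives the time, the measured TCP pose, the force, the opening and the grip force at its end, in the units of the state.
- ctrl.get_state(): the state, without advancing time (a new reading comes with each control period).
- cams.read_camera(name): name is "side" or "top" or "wrist"; returns a dict with "color" (384x512x3 uint8, red, green, blue), "fov_y" (degrees; the focal length in pixels is half the picture's height over the tangent of half this angle, whatever the lens; pixels are square), "cx", "cy" (the principal point, pixels), "origin" and "orientation" of the camera in the world; the wrist camera has in their place "T_tool_cam" (4x4, takes a point from camera to tool coordinates, whose origin is the TCP and whose axes are the flange's). Camera axes: x right, y up, looking along -z (the intrinsics and any distortion apply to the point x, -y, -z); pixel columns grow to the right and rows downward; lengths in m; the calibration is good to about 2 mm. The wrist camera is an equidistant fisheye: a pixel r from the principal point sees the ray r / f radians off the axis. A picture is of the moment at which its call begins: read the wrist's pose just before it. There is no depth.
- order.sign_off(): hands the job in; it is judged then, once.
The state is a dict: "time": time; "qpos": joint angles; "dq": joint speeds; "joint_efforts": joint torques, N m; "eef_pos": TCP position; "tcp_rot": TCP orientation; "contact_force": force on the tool from outside, world axes, zero at the start; "wrist_torque": the same for the moment, N m; "opening": opening from 0.0 (shut) to 1.0 (fully open); "finger_force": force on a finger pad.
Only numpy, scipy, OpenCV 4.12 (cv2) and the standard library are available. Lean on these libraries where they do the work, as an engineer would, in place of code of your own. Each camera call takes 0.05 s, during which the arm holds its last target. There are 200 camera calls.

## Task

Check that the screw of the cutting-board clamp is tight: swing its test lever clockwise (seen from above) by the red handle until you feel it catch the screw, then bear on the handle in the same direction with about 9 N and keep that up for two seconds, without letting the screw turn. Then ease off and swing the lever back until its red handle stands over the yellow disc, let go, and leave the things around it where they are.

Things in the scene. Friction and masses are not known exactly. Their poses are not given: they have to be found in the camera images.
- pivot (a point): The vertical axis on which screw and lever turn, 100 mm above the table (the height of the red handle's middle). The clamp is a blue steel bracket, 50 mm wide and 55 mm high, at the near edge of a fixed white cutting board (260 x 340 x 20 mm); it stands on a flat 5 mm steel foot plate and cannot move. x of this frame points from the clamp out over the board, z up.
- knob (a point): Middle of the red upright handle at the end of the test lever: a fixed round cylinder, 18 mm in diameter, 105 mm from the pivot axis. This point is 100 mm above the table, the handle's top 125 mm. The steel beam that carries it (14 mm wide) runs from the pivot, its top 75 mm above the table; a 24 mm collar at the handle's foot tops out at 79 mm. x of this frame points from the handle to the pivot.
- hub_top (a point): Top of the lever's dark round hub on the pivot axis, 78 mm above the table. The lever swings level on it with little friction (under 1 N at the handle). Clockwise seen from above (the handle, on the robot's side, moves from -y to +y) it catches on the screw 0.4 to 1.2 rad from its start: the catch is unmarked and must be felt. Anticlockwise it is free past the yellow disc.
- beam (a joint): Bending of the steel beam relative to the stiff red pointer beside it, in rad, 0 unloaded, positive when the handle is pushed clockwise against the caught screw: 50 N m per rad, so 9 N at the handle bends it 0.019 rad (2 mm at the handle). The test load counts from 0.0126 rad (6 N at the handle).
- screw_mark (a point): Red tip of the brass tongue on the screw's flange (flange 52 mm diameter, under the lever hub), 50 mm from the pivot axis, on the side away from the robot, 63 mm above the table. The screw must not turn: it stays still until the push on the handle reaches about 14 N, and then turns, either way.
- park (a point): Point 100 mm above the table over the middle of the yellow disc (40 mm diameter, painted on the foot plate), 105 mm from the pivot axis: where the handle's middle is when the lever is put away. It is about 1 rad anticlockwise, seen from above, of the clamp's -x direction.
- can_center (a point): Middle of a steel food can with a green band, 74 mm in diameter, 80 mm tall, standing on the table. Leave alone.
- carton_mid (a point): Middle of a small cardboard carton, 110 x 90 x 80 mm, standing on the table. Leave alone.
- tub_center (a point): Middle of a white round tub with a blue lid, 90 mm in diameter, 70 mm tall, standing on the cutting board. Leave alone.

How it is judged:
By the outcome, as a careful person would: the job done as asked, in the order asked, and still so for the second after the job is handed in, with the robot touching nothing.
It also fails if it takes over 67 s, if anything falls off the work surface, if the arm or the gripper's body presses on something with over 40 N, if the wrist force passes 120 N, or if a joint passes its speed limit or range.

## Working session

There is one attempt and no reset: what is moved stays moved. The work goes in short steps, Python scripts to look and compute and a tool call to move; the robot and the scene stay as the last step left them, time stands still between calls to the robot, and variables do not carry over. Pictures are saved under pics/ and viewed, at most 10 in all, crops included, and the job is handed in when it is done.

Besides the shell and the picture viewer there is one more tool, called after "Request:" as name(argument=value, ...) on one line, values as JSON. move_arm: Moves the arm, as the interface text tells. Its arguments: {"type":"object","properties":{"plan":{"type":"array","items":{"type":"number"}},"newtons":{"type":"number"}},"required":["plan"]}

```bash
mkdir -p pics; ls; python3 - <<'E'
from plant import ctrl,cams,order
import cv2,numpy as np
s=ctrl.get_state(); print({k:np.round(v,3).tolist() for k,v in s.items()})
for n in ["side","top"]:
    d=cams.read_camera(n); print({k:(v if k!='color' else 0) for k,v in d.items()})
    cv2.imwrite(f"pics/{n}0.png",cv2.resize(d["color"][...,::-1],(800,600),interpolation=cv2.INTER_CUBIC))
    np.save(f"{n}.npy",d,allow_pickle=True)
E
```

```text
pics
{'time': 0.0, 'qpos': [1.08, 0.287, 1.578, 0.0, 1.279, -0.15], 'dq': [0.001, 0.002, 0.003, -0.0, -0.001, -0.001], 'joint_efforts': [-0.001, -40.598, -29.262, -0.0, 0.006, -0.0], 'eef_pos': [0.225, 0.636, 0.203], 'tcp_rot': [0.17, 0.986, -0.001, -0.0], 'contact_force': [-0.507, -0.184, -0.749], 'wrist_torque': [-0.005, -0.01, 0.011], 'finger_force': 0.0, 'opening': 1.002}
{'color': 0, 'fov_y': 46.83897818602229, 'cx': 251.34063112509696, 'cy': 199.0981280908122, 'origin': array([0.57085439, 0.8980553 , 1.0646458 ]), 'orientation': array([-0.01948044,  0.35970869,  0.93202161, -0.03957119])}
{'color': 0, 'fov_y': 54.83218439641533, 'cx': 256.5060767889583, 'cy': 188.31179709592143, 'origin': array([0.49444502, 0.04994575, 1.01746458]), 'orientation': array([ 0.04736871, -0.06704371, -0.70130187,  0.70812219])}
```

View pics/top0.png

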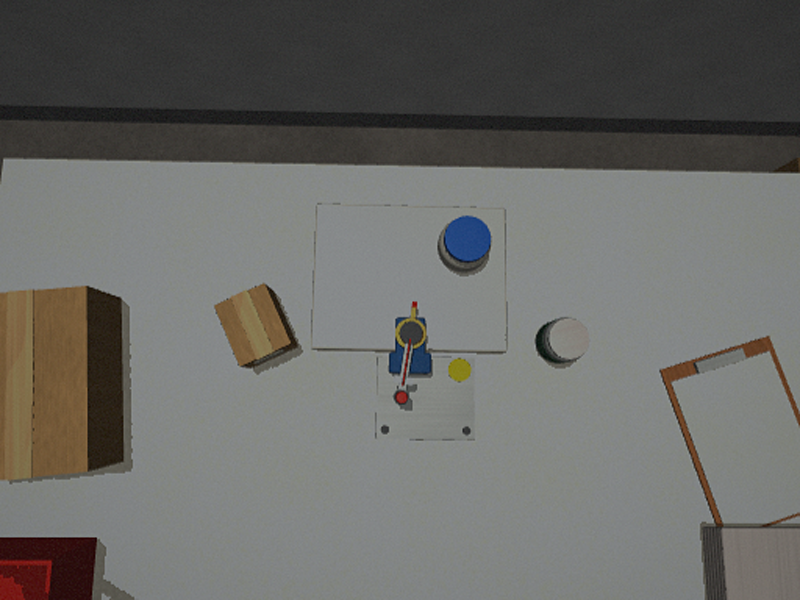

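View pics/side0.png

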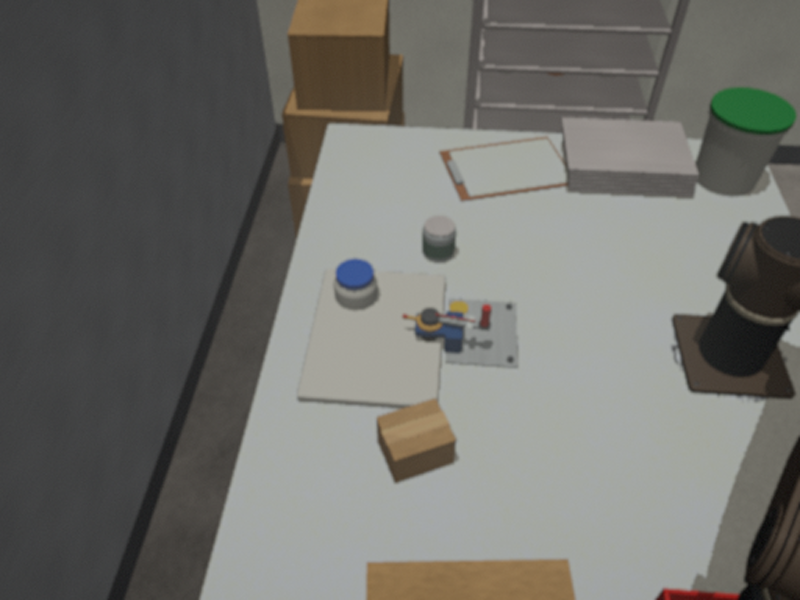

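The top view has +x up and +y left. In 800x600 pixels: hub (411,333), red handle top (401,397), tongue tip (414,304), yellow disc (459,370), can at right and carton at left.

```bash
cat > h.py <<'E'
import numpy as np
from scipy.spatial.transform import Rotation as R
def px(name,u,v,z,s=1.5625):
    d=np.load(f"{name}.npy",allow_pickle=True).item()
    f=192/np.tan(np.radians(d["fov_y"]/2))
    u=(u+.5)/s-.5; v=(v+.5)/s-.5
    r=R.from_quat(d["orientation"]).apply([(u-d["cx"])/f,-(v-d["cy"])/f,-1])
    o=d["origin"]; return o+r*(z-o[2])/r[2]
E
python3 - <<'E'
from h import *
import cv2
for n,c,u,v,z in [("top","hub",411,333,.078),("top","knob",401,397.5,.125),("top","tip",414,303,.063),("top","disc",459,370,.005),("top","can",567,340,.08),("top","carton",253,325,.08),("top","tub",467,239,.09),
 ("side","hub",430,317,.078),("side","knob",486,307,.125),("side","disc",459,306,.005)]:
    print(n,c,px(n,u,v,z).round(4))
d=np.load("top.npy",allow_pickle=True).item()["color"]
cv2.imwrite("pics/crop.png",cv2.resize(d[185:290,230:330,::-1],None,fx=5.7,fy=5.7,interpolation=cv2.INTER_CUBIC))
E
```

```text
top hub [0.5848 0.0076 0.078 ]
top knob [0.4818 0.0245 0.125 ]
top tip [0.6365 0.0022 0.063 ]
top disc [ 0.528  -0.0797  0.005 ]
top can [ 0.5757 -0.2477  0.08  ]
top carton [0.595  0.2635 0.08  ]
top tub [ 0.7407 -0.084   0.09  ]
side hub [0.5855 0.0154 0.078 ]
side knob [0.4834 0.0245 0.125 ]
side disc [ 0.5281 -0.0854  0.005 ]
```

View pics/crop.png

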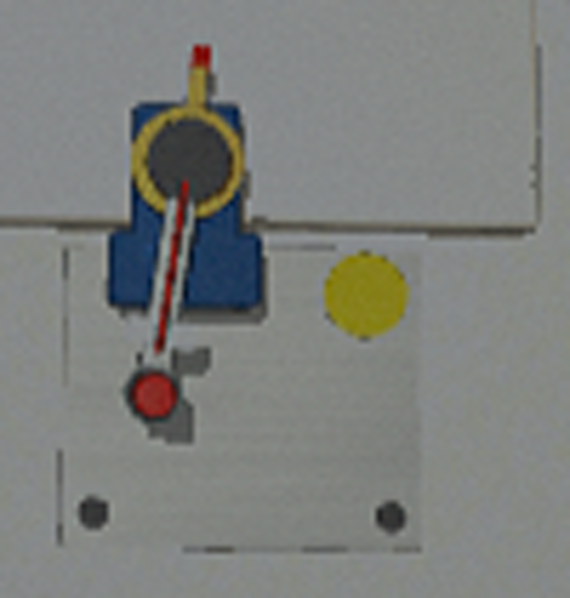

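Request:
move_arm(plan=[18, -43, 0, 0, 0, 0, 40, 18, -43, 0, 0, 0, 0, 40, 18, -43, 0, 0, 0, 0, 40, 18, -43, 0, 0, 0, 0, 40, 18, -43, 0, 0, 0, 0, 40, 18, -43, 0, 0, 0, 0, 40, 18, -43, 0, 0, 0, 0, 40, 18, -43, 0, 0, 0, 0, 40, 18, -43, 0, 0, 0, 0, 40, 18, -43, 0, 0, 0, 0, 40, 18, -43, 0, 0, 0, 0, 40, 18, -43, 0, 0, 0, 0, 40])

```text
time: 1.3
eef_pos: [0.4416, 0.1183, 0.2045]
tcp_rot: [0.17, 0.986, 0.0, -0.0]
contact_force: [0.1, -0.0, -0.4]
opening: 0.467
finger_force: 0.0
```

Request:
move_arm(plan=[20, -47, 0, 0, 0, 0, 40, 20, -47, 0, 0, 0, 0, 40, 0, 0, 0, 0, 0, 0, 40, 0, 0, 0, 0, 0, 0, 40])

```text
time: 1.7
eef_pos: [0.4805, 0.0273, 0.2042]
tcp_rot: [0.171, 0.985, 0.0, -0.001]
contact_force: [-0.3, 0.9, -0.6]
opening: 0.469
finger_force: 0.0
```

```bash
python3 - <<'E'
from plant import ctrl,cams,order
import cv2,numpy as np
s=ctrl.get_state(); print({k:np.round(v,3).tolist() for k,v in s.items()})
d=cams.read_camera("wrist"); print({k:(v if k!='color' else 0) for k,v in d.items()})
cv2.imwrite("pics/w1.png",cv2.resize(d["color"][...,::-1],(800,600),interpolation=cv2.INTER_CUBIC))
np.save("wrist.npy",d,allow_pickle=True)
E
```

```text
{'time': 1.7, 'qpos': [-0.155, -0.151, 2.039, 0.0, 1.255, -1.382], 'dq': [0.049, -0.015, 0.014, 0.002, 0.005, -0.0], 'joint_efforts': [-1.104, -22.772, -29.489, -0.057, -0.039, -0.015], 'eef_pos': [0.481, 0.027, 0.204], 'tcp_rot': [0.171, 0.985, 0.0, -0.001], 'contact_force': [-0.29, 0.897, -0.557], 'wrist_torque': [0.058, 0.01, -0.004], 'finger_force': 0.0, 'opening': 0.469}
{'color': 0, 'fov_y': 65.70646984690485, 'cx': 256.1751777417745, 'cy': 193.9864986788363, 'T_tool_cam': array([[ 3.50383651e-04,  9.57906306e-01,  2.87080801e-01,
         7.33577040e-02],
       [ 9.99999500e-01, -6.68603140e-05, -9.97411039e-04,
         7.00770155e-04],
       [-9.36232011e-04,  2.87081007e-01, -9.57905851e-01,
        -1.69266271e-01],
       [ 0.00000000e+00,  0.00000000e+00,  0.00000000e+00,
         1.00000000e+00]])}
```

View pics/w1.png

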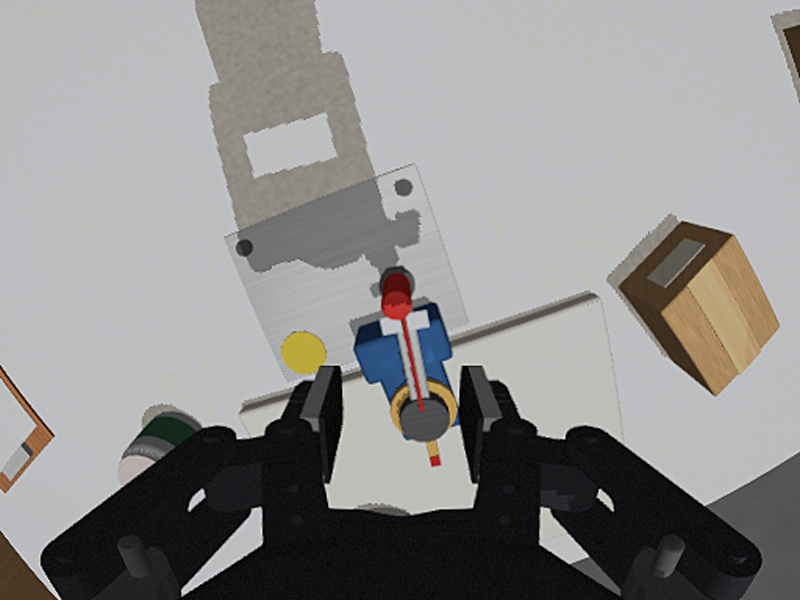

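The wrist view looks past the fingers: red handle top at (398,304), hub (424,419), disc (304,352), tongue tip (435,462). The handle lies between the finger planes.

```bash
cat >> h.py <<'E'
def wpx(u,v,z,pos,quat,s=1.5625,file="wrist.npy"):
    d=np.load(file,allow_pickle=True).item()
    f=192/np.tan(np.radians(d["fov_y"]/2))
    a=np.array([(u+.5)/s-.5-d["cx"],(v+.5)/s-.5-d["cy"]]); r=np.hypot(*a); th=r/f
    c=np.array([a[0]/r*np.sin(th),-a[1]/r*np.sin(th),-np.cos(th)])
    T=d["T_tool_cam"]; q=R.from_quat(quat)
    o=np.array(pos)+q.apply(T[:3,3]); w=q.apply(T[:3,:3]@c)
    return o+w*(z-o[2])/w[2]
E
python3 - <<'E'
from h import *
for n,u,v,z in [("knob",398,304,.125),("hub",424,419,.078),("disc",304,352,.005),("tip",435,462,.063)]:
    print(n,wpx(u,v,z,[.481,.0272,.2042],[.171,.985,0,-.001]).round(4))
E
```

```text
knob [0.4821 0.0263 0.125 ]
hub [0.5846 0.0095 0.078 ]
disc [ 0.5291 -0.0782  0.005 ]
tip [0.6358 0.0026 0.063 ]
```

Request:
move_arm(plan=[1, -1, -40, 0, 0, 0, 40, 0, 0, -40, 0, 0, 0, 40, 0, 0, -25, 0, 0, 0, 40, 0, 0, -8, 0, 0, 0, 30, 0, 0, 0, 0, 0, 0, 26, 0, 0, 0, 0, 0, 0, 26, 0, 0, 0, 0, 0, 0, 26])

```text
time: 2.45
eef_pos: [0.4832, 0.0273, 0.0938]
tcp_rot: [0.169, 0.986, 0.0, 0.002]
contact_force: [0.3, -0.3, 0.5]
opening: 0.304
finger_force: 0.0
```

Request:
move_arm(plan=[1, 5, 0, 0, 0, -1.5, 26, 1, 5, 0, 0, 0, -1.5, 26, 1, 5, 0, 0, 0, -1.5, 26, 2, 5, 0, 0, 0, -1.5, 26, 2, 4.5, 0, 0, 0, -1.5, 26, 2, 4.5, 0, 0, 0, -1.5, 26, 2, 4, 0, 0, 0, -1.5, 26, 2, 4, 0, 0, 0, -1.5, 26, 0, 0, 0, 0, 0, 0, 26])

```text
time: 3.35
eef_pos: [0.4959, 0.0644, 0.0933]
tcp_rot: [0.271, 0.962, 0.0, 0.001]
contact_force: [-0.1, -0.5, -0.0]
opening: 0.304
finger_force: 0.0
```

```bash
python3 - <<'E'
from plant import ctrl,cams,order
import cv2,numpy as np
s=ctrl.get_state(); print({k:np.round(v,4).tolist() for k,v in s.items()})
d=cams.read_camera("wrist")
cv2.imwrite("pics/w2.png",cv2.resize(d["color"][...,::-1],(800,600),interpolation=cv2.INTER_CUBIC))
E
```

```text
{'time': 3.35, 'qpos': [-0.0741, 0.0221, 2.0927, 0.0001, 1.0238, -1.0952], 'dq': [-0.0079, -0.0004, 0.0079, -0.0044, -0.0028, -0.0261], 'joint_efforts': [0.1291, -26.5982, -25.7967, 0.0107, 0.0013, 0.1021], 'eef_pos': [0.4959, 0.0644, 0.0933], 'tcp_rot': [0.2714, 0.9625, 0.0003, 0.0015], 'contact_force': [-0.0552, -0.5389, -0.042], 'wrist_torque': [0.0202, -0.0431, -0.0286], 'finger_force': 0.0, 'opening': 0.3044}
```

View pics/w2.png

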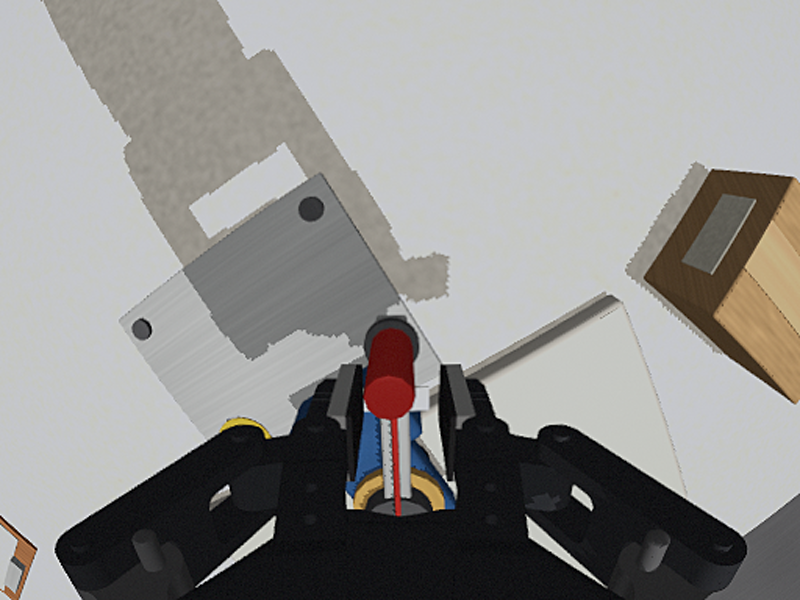

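Request:
move_arm(plan=[0.7, 1.15, 0, 0, 0, -0.75, 26, 0.7, 1.15, 0, 0, 0, -0.75, 26, 0, 0, 0, 0, 0, 0, 26])

```text
time: 3.7
eef_pos: [0.4964, 0.0664, 0.092]
tcp_rot: [0.284, 0.959, 0.0, 0.0]
contact_force: [-0.5, -1.1, 0.5]
opening: 0.306
finger_force: 0.1
```

Request:
move_arm(plan=[0.7, 1.15, 0, 0, 0, -0.75, 26, 0.7, 1.1, 0, 0, 0, -0.75, 26, 0, 0, 0, 0, 0, 0, 26])

```text
time: 4.0
eef_pos: [0.4976, 0.0688, 0.0917]
tcp_rot: [0.297, 0.955, 0.0, -0.0]
contact_force: [-0.3, -0.6, 0.9]
opening: 0.304
finger_force: 0.2
```

Request:
move_arm(plan=[0.75, 1.1, 0, 0, 0, -0.75, 26, 0.75, 1.1, 0, 0, 0, -0.75, 26, 0, 0, 0, 0, 0, 0, 26])

```text
time: 4.3
eef_pos: [0.4991, 0.071, 0.0917]
tcp_rot: [0.309, 0.951, 0.0, 0.0]
contact_force: [0.6, -0.7, 0.3]
opening: 0.306
finger_force: 0.1
```

Request:
move_arm(plan=[0.8, 1.1, 0, 0, 0, -0.75, 26, 0.8, 1.1, 0, 0, 0, -0.75, 26, 0, 0, 0, 0, 0, 0, 26])

```text
time: 4.6
eef_pos: [0.5007, 0.0732, 0.0917]
tcp_rot: [0.322, 0.947, 0.0, -0.0]
contact_force: [-0.1, -0.3, 0.5]
opening: 0.306
finger_force: 0.1
```

Request:
move_arm(plan=[0.8, 1.05, 0, 0, 0, -0.75, 26, 0.8, 1.05, 0, 0, 0, -0.75, 26, 0, 0, 0, 0, 0, 0, 26])

```text
time: 4.9
eef_pos: [0.5023, 0.0754, 0.0917]
tcp_rot: [0.334, 0.942, 0.0, 0.0]
contact_force: [-0.2, -1.2, -0.2]
opening: 0.304
finger_force: 0.1
```

Request:
move_arm(plan=[0.85, 1.05, 0, 0, 0, -0.75, 26, 0.85, 1.05, 0, 0, 0, -0.75, 26, 0, 0, 0, 0, 0, 0, 26])

```text
time: 5.2
eef_pos: [0.504, 0.0775, 0.0917]
tcp_rot: [0.346, 0.938, 0.0, -0.0]
contact_force: [0.1, -0.8, 0.3]
opening: 0.305
finger_force: 0.1
```

Request:
move_arm(plan=[0.9, 1, 0, 0, 0, -0.75, 26, 0.9, 1, 0, 0, 0, -0.75, 26, 0, 0, 0, 0, 0, 0, 26])

```text
time: 5.5
eef_pos: [0.5058, 0.0795, 0.0918]
tcp_rot: [0.359, 0.933, 0.0, -0.0]
contact_force: [0.4, -0.6, 0.4]
opening: 0.307
finger_force: 0.1
```

Request:
move_arm(plan=[0.95, 1, 0, 0, 0, -0.75, 26, 0.95, 1, 0, 0, 0, -0.75, 26, 0, 0, 0, 0, 0, 0, 26])

```text
time: 5.8
eef_pos: [0.5077, 0.0815, 0.0917]
tcp_rot: [0.371, 0.929, 0.0, -0.0]
contact_force: [-0.4, -0.3, -0.1]
opening: 0.305
finger_force: 0.2
```

Request:
move_arm(plan=[0.95, 0.95, 0, 0, 0, -0.75, 26, 0.95, 0.95, 0, 0, 0, -0.75, 26, 0, 0, 0, 0, 0, 0, 26])

```text
time: 6.1
eef_pos: [0.5096, 0.0833, 0.0917]
tcp_rot: [0.383, 0.924, 0.0, -0.0]
contact_force: [-1.0, 0.1, 1.0]
opening: 0.309
finger_force: 0.2
```

Request:
move_arm(plan=[1, 0.95, 0, 0, 0, -0.75, 26, 1, 0.95, 0, 0, 0, -0.75, 26, 0, 0, 0, 0, 0, 0, 26])

```text
time: 6.4
eef_pos: [0.5116, 0.0852, 0.0917]
tcp_rot: [0.395, 0.919, 0.0, 0.0]
contact_force: [-0.5, -0.3, 0.7]
opening: 0.301
finger_force: 0.2
```

Request:
move_arm(plan=[1, 0.9, 0, 0, 0, -0.75, 26, 1, 0.9, 0, 0, 0, -0.75, 26, 0, 0, 0, 0, 0, 0, 26])

```text
time: 6.7
eef_pos: [0.5136, 0.087, 0.0917]
tcp_rot: [0.407, 0.913, 0.0, 0.0]
contact_force: [-0.6, -0.2, -0.1]
opening: 0.306
finger_force: 0.2
```

Request:
move_arm(plan=[1, 0.9, 0, 0, 0, -0.75, 26, 1, 0.9, 0, 0, 0, -0.75, 26, 0, 0, 0, 0, 0, 0, 26])

```text
time: 7.0
eef_pos: [0.5157, 0.0888, 0.0917]
tcp_rot: [0.419, 0.908, 0.0, 0.0]
contact_force: [-0.4, -0.5, -0.1]
opening: 0.305
finger_force: 0.2
```

Request:
move_arm(plan=[1.05, 0.85, 0, 0, 0, -0.75, 26, 1.05, 0.85, 0, 0, 0, -0.75, 26, 0, 0, 0, 0, 0, 0, 26])

```text
time: 7.3
eef_pos: [0.5178, 0.0905, 0.0917]
tcp_rot: [0.431, 0.902, 0.0, 0.0]
contact_force: [-0.7, 0.5, -0.1]
opening: 0.305
finger_force: 0.2
```

Request:
move_arm(plan=[1.05, 0.85, 0, 0, 0, -0.75, 26, 1.05, 0.8, 0, 0, 0, -0.75, 26, 0, 0, 0, 0, 0, 0, 26])

```text
time: 7.6
eef_pos: [0.5199, 0.0922, 0.0917]
tcp_rot: [0.443, 0.897, 0.0, 0.0]
contact_force: [-0.5, -0.1, 0.4]
opening: 0.306
finger_force: 0.2
```

Request:
move_arm(plan=[1.05, 0.8, 0, 0, 0, -0.75, 26, 1.05, 0.8, 0, 0, 0, -0.75, 26, 0, 0, 0, 0, 0, 0, 26])

```text
time: 7.9
eef_pos: [0.5216, 0.0935, 0.0916]
tcp_rot: [0.454, 0.891, -0.0, -0.0]
contact_force: [-1.6, -0.4, -0.0]
opening: 0.306
finger_force: 0.8
```

Request:
move_arm(plan=[0.8, 0.6, 0, 0, 0, -0.4, 26, 0, 0, 0, 0, 0, 0, 26])

```text
time: 8.1
eef_pos: [0.5222, 0.094, 0.0915]
tcp_rot: [0.457, 0.889, -0.001, -0.0]
contact_force: [-2.8, -1.8, 0.2]
opening: 0.303
finger_force: 1.4
```

Request:
move_arm(plan=[0.8, 0.6, 0, 0, 0, 0, 26, 0.8, 0.6, 0, 0, 0, 0, 26, 0, 0, 0, 0, 0, 0, 26])

```text
time: 8.4
eef_pos: [0.5234, 0.0952, 0.0913]
tcp_rot: [0.457, 0.889, -0.001, -0.001]
contact_force: [-5.5, -3.3, 1.8]
opening: 0.303
finger_force: 2.6
```

```bash
python3 - <<'E'
from plant import ctrl,cams
import numpy as np
for i in range(4):
    s=ctrl.get_state(); print(s["time"],np.round(s["eef_pos"],4),np.round(s["contact_force"],2),np.round(s["wrist_torque"],3),s["finger_force"]); cams.read_camera("top")
E
```

```text
8.4 [0.5234 0.0952 0.0913] [-5.51 -3.34  1.84] [-0.439  0.735 -0.022] 2.6325564086437225
8.45 [0.5233 0.0952 0.0913] [-3.47 -2.74  1.28] [-0.531  0.714 -0.038] 2.6160789281129837
8.5 [0.5234 0.0952 0.0913] [-4.63 -2.3   1.42] [-0.495  0.712  0.027] 2.61088103055954
8.55 [0.5234 0.0952 0.0913] [-5.83 -3.28  0.7 ] [-0.484  0.676 -0.001] 2.608271911740303
```

Request:
move_arm(plan=[0.8, 0.6, 0, 0, 0, 0, 26, 0.8, 0.6, 0, 0, 0, 0, 26, 0.5, 0.3, 0, 0, 0, 0, 26, 0, 0, 0, 0, 0, 0, 26])

```text
time: 9.0
eef_pos: [0.5244, 0.0964, 0.091]
tcp_rot: [0.457, 0.889, -0.002, -0.002]
contact_force: [-7.2, -3.9, 1.9]
opening: 0.309
finger_force: 3.8
```

```bash
python3 - <<'E'
from plant import ctrl,cams
import numpy as np,cv2
F=[]
for i in range(5):
    s=ctrl.get_state(); F.append(np.r_[s["contact_force"],s["wrist_torque"],s["finger_force"]]); d=cams.read_camera("top")
print(s["time"],s["eef_pos"],np.round(np.mean(F,0),3),np.hypot(*np.mean(F,0)[:2]))
np.save("top2.npy",d,allow_pickle=True)
a=np.load("top.npy",allow_pickle=True).item()["color"]
c=lambda x:cv2.resize(x[180:260,240:300,::-1],None,fx=6.5,fy=6.5,interpolation=cv2.INTER_CUBIC)
cv2.imwrite("pics/cmp.png",np.hstack([c(a),c(d["color"])]))
E
```

```text
9.2 [0.52439179 0.09639339 0.09098885] [-6.577 -3.854  1.892 -0.687  1.127 -0.012  3.801] 7.622749681244889
```

View pics/cmp.png

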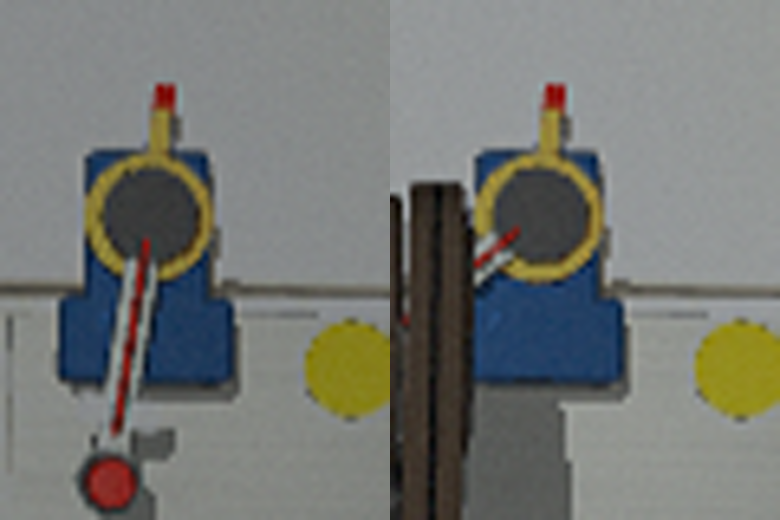

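The screw mark stands at the same place in both crops (165,95), so the screw hasn't turned. Pushing a touch more, then holding.

Request:
move_arm(plan=[0.5, 0.3, 0, 0, 0, 0, 26, 0, 0, 0, 0, 0, 0, 26, 0, 0, 0, 0, 0, 0, 26, 0, 0, 0, 0, 0, 0, 26, 0, 0, 0, 0, 0, 0, 26, 0, 0, 0, 0, 0, 0, 26, 0, 0, 0, 0, 0, 0, 26, 0, 0, 0, 0, 0, 0, 26, 0, 0, 0, 0, 0, 0, 26, 0, 0, 0, 0, 0, 0, 26, 0, 0, 0, 0, 0, 0, 26, 0, 0, 0, 0, 0, 0, 26])

```text
time: 10.45
eef_pos: [0.5246, 0.0966, 0.0909]
tcp_rot: [0.457, 0.889, -0.002, -0.002]
contact_force: [-6.3, -3.9, 2.4]
opening: 0.305
finger_force: 4.1
```

```bash
python3 - <<'E'
from plant import ctrl,cams
import numpy as np
F=[]
for i in range(8):
    s=ctrl.get_state(); F.append(np.r_[s["contact_force"],s["wrist_torque"],s["finger_force"]]); d=cams.read_camera("top")
print(s["time"],s["eef_pos"],np.round(np.mean(F,0),3),np.hypot(*np.mean(F,0)[:2]))
E
```

```text
10.8 [0.5246342  0.0966397  0.09093196] [-7.089e+00 -4.149e+00  2.200e+00 -7.110e-01  1.219e+00 -3.000e-03
  4.068e+00] 8.213781781989534
```

Request:
move_arm(plan=[0.2, 0.1, 0, 0, 0, 0, 26, 0, 0, 0, 0, 0, 0, 26, 0, 0, 0, 0, 0, 0, 26, 0, 0, 0, 0, 0, 0, 26, 0, 0, 0, 0, 0, 0, 26, 0, 0, 0, 0, 0, 0, 26, 0, 0, 0, 0, 0, 0, 26, 0, 0, 0, 0, 0, 0, 26, 0, 0, 0, 0, 0, 0, 26, 0, 0, 0, 0, 0, 0, 26, 0, 0, 0, 0, 0, 0, 26, 0, 0, 0, 0, 0, 0, 26])

```text
time: 12.05
eef_pos: [0.5247, 0.0967, 0.0909]
tcp_rot: [0.457, 0.889, -0.002, -0.002]
contact_force: [-7.7, -4.2, 1.6]
opening: 0.304
finger_force: 4.2
```

Request:
move_arm(plan=[0, 0, 0, 0, 0, 0, 26, 0, 0, 0, 0, 0, 0, 26, 0, 0, 0, 0, 0, 0, 26, 0, 0, 0, 0, 0, 0, 26, 0, 0, 0, 0, 0, 0, 26, 0, 0, 0, 0, 0, 0, 26, 0, 0, 0, 0, 0, 0, 26, 0, 0, 0, 0, 0, 0, 26, -0.8, -0.6, 0, 0, 0, 0, 26, -0.8, -0.6, 0, 0, 0, 0, 26, -0.8, -0.6, 0, 0, 0, 0, 26, -0.8, -0.6, 0, 0, 0, 0, 26])

```text
time: 13.25
eef_pos: [0.523, 0.0948, 0.0914]
tcp_rot: [0.457, 0.889, -0.001, -0.001]
contact_force: [-3.9, -2.0, 0.5]
opening: 0.303
finger_force: 2.1
```

```bash
python3 - <<'E'
import numpy as np
P=np.array([.585,.009]);p=np.array([.524,.0951])
for i,f in enumerate(np.linspace(.954,-.9,25)[1:]):
    t=P+.105*np.array([-np.cos(f),np.sin(f)]); d=np.round((t-p)*1000,1); p=p+d/1000; print(d.tolist(),end=' ')
E
```

```text
[-6.2, -5.4] [-6.0, -5.4] [-5.6, -5.9] [-5.1, -6.3] [-4.6, -6.6] [-4.1, -7.0] [-3.6, -7.3] [-2.9, -7.6] [-2.4, -7.7] [-1.8, -7.9] [-1.1, -8.1] [-0.6, -8.1] [0.1, -8.1] [0.8, -8.1] [1.3, -7.9] [1.9, -7.9] [2.6, -7.7] [3.1, -7.5] [3.8, -7.2] [4.2, -6.9] [4.8, -6.6] [5.3, -6.1] [5.7, -5.8] [6.1, -5.2]
```

Request:
move_arm(plan=[-6.2, -5.4, 0, 0, 0, 3.7, 26, -6, -5.4, 0, 0, 0, 3.7, 26, -5.6, -5.9, 0, 0, 0, 3.7, 26, -5.1, -6.3, 0, 0, 0, 3.7, 26, -4.6, -6.6, 0, 0, 0, 3.7, 26, -4.1, -7, 0, 0, 0, 3.7, 26, -3.6, -7.3, 0, 0, 0, 3.7, 26, -2.9, -7.6, 0, 0, 0, 3.7, 26, -2.4, -7.7, 0, 0, 0, 3.7, 26, -1.8, -7.9, 0, 0, 0, 3.7, 26, -1.1, -8.1, 0, 0, 0, 3.7, 26, -0.6, -8.1, 0, 0, 0, 3.7, 26])

```text
time: 14.45
eef_pos: [0.4811, 0.012, 0.0923]
tcp_rot: [0.086, 0.996, 0.001, 0.002]
contact_force: [-0.3, 0.9, 0.7]
opening: 0.302
finger_force: 0.3
```

Request:
move_arm(plan=[0.1, -8.1, 0, 0, 0, 3.7, 26, 0.8, -8.1, 0, 0, 0, 3.7, 26, 1.3, -7.9, 0, 0, 0, 3.7, 26, 1.9, -7.9, 0, 0, 0, 3.7, 26, 2.6, -7.7, 0, 0, 0, 3.7, 26, 3.1, -7.5, 0, 0, 0, 3.7, 26, 3.8, -7.2, 0, 0, 0, 3.7, 26, 4.2, -6.9, 0, 0, 0, 3.7, 26, 4.8, -6.6, 0, 0, 0, 3.7, 26, 5.3, -6.1, 0, 0, 0, 3.7, 26, 5.7, -5.8, 0, 0, 0, 3.7, 26, 6.1, -5.2, 0, 0, 0, 3.7, 26])

```text
time: 15.65
eef_pos: [0.521, -0.0734, 0.0921]
tcp_rot: [-0.296, 0.955, -0.0, 0.002]
contact_force: [-0.2, 0.5, 0.2]
opening: 0.305
finger_force: 0.3
```

Request:
move_arm(plan=[0, 0, 0, 0, 0, 0, 26, 0, 0, 0, 0, 0, 0, 26])

```text
time: 15.85
eef_pos: [0.5204, -0.0733, 0.092]
tcp_rot: [-0.295, 0.956, -0.0, 0.001]
contact_force: [-0.1, -0.6, 0.3]
opening: 0.307
finger_force: 0.0
```

```bash
python3 - <<'E'
from plant import ctrl,cams,order
import cv2,numpy as np
s=ctrl.get_state(); print({k:np.round(v,4).tolist() for k,v in s.items()})
d=cams.read_camera("wrist")
cv2.imwrite("pics/w3.png",cv2.resize(d["color"][...,::-1],(800,600),interpolation=cv2.INTER_CUBIC))
E
```

```text
{'time': 15.85, 'qpos': [-0.3335, 0.0811, 2.0336, 0.0009, 1.0248, -2.503], 'dq': [0.0015, -0.0063, 0.0108, -0.0043, 0.0074, -0.0033], 'joint_efforts': [-0.1428, -29.039, -26.1135, 0.0008, -0.0273, -0.0119], 'eef_pos': [0.5204, -0.0733, 0.092], 'tcp_rot': [-0.2947, 0.9556, -0.0003, 0.0011], 'contact_force': [-0.1221, -0.5712, 0.3307], 'wrist_torque': [-0.0171, 0.0203, -0.025], 'finger_force': 0.0, 'opening': 0.3066}
```

View pics/w3.png

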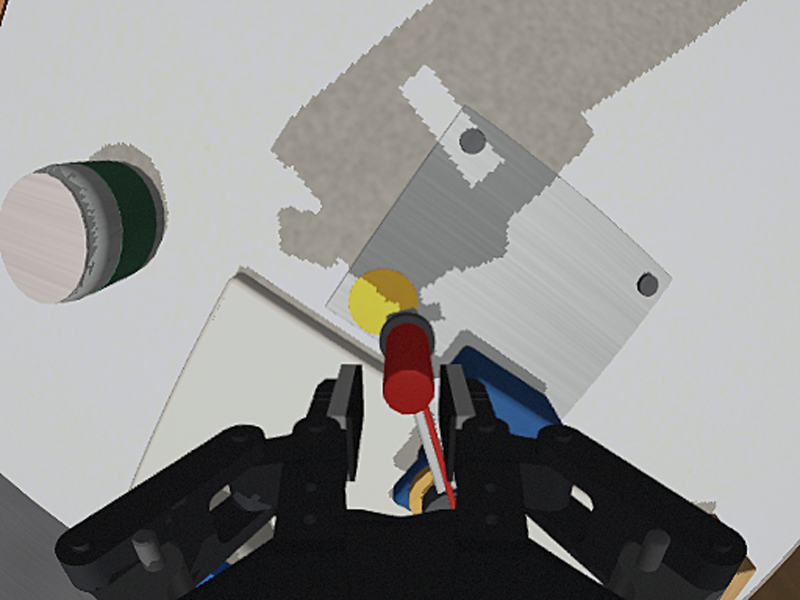

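Handle top at (408,391), disc centre about (384,302); the handle still short of the disc.

```bash
python3 - <<'E'
from h import *
P=np.array([.585,.009])
for n,u,v,z in [("knob",408,391,.125),("disc",384,302,.005)]:
    w=wpx(u,v,z,[.5204,-.0733,.092],[-.2947,.9556,0,.001]); a=w[:2]-P
    print(n,w.round(4),np.hypot(*a),np.arctan2(a[1],-a[0]))
E
```

```text
knob [ 0.5164 -0.072   0.125 ] 0.10609510620042245 -0.868299028814447
disc [ 0.5275 -0.0789  0.005 ] 0.10496749102244593 -0.9916453054320107
```

Request:
move_arm(plan=[2, -1.6, 0, 0, 0, 0, 26, 2.1, -1.6, 0, 0, 0, 0, 26, 2.1, -1.5, 0, 0, 0, 0, 26, 2.1, -1.5, 0, 0, 0, 0, 26, 2.1, -1.5, 0, 0, 0, 0, 26, 0, 0, 0, 0, 0, 0, 26, 0, 0, 0, 0, 0, 0, 26])

```text
time: 16.6
eef_pos: [0.5302, -0.0811, 0.0917]
tcp_rot: [-0.295, 0.955, -0.0, 0.0]
contact_force: [0.6, 0.1, 0.1]
opening: 0.306
finger_force: 0.0
```

```bash
python3 - <<'E'
from plant import ctrl,cams,order
import cv2,numpy as np
s=ctrl.get_state(); print(s["eef_pos"],s["tcp_rot"],s["contact_force"],s["finger_force"])
d=cams.read_camera("wrist")
cv2.imwrite("pics/w4.png",cv2.resize(d["color"][...,::-1],(800,600),interpolation=cv2.INTER_CUBIC))
E
```

```text
[ 0.53015775 -0.08113589  0.09174672] [-2.95434985e-01  9.55362819e-01 -1.25137711e-04  1.97320902e-04] [0.56163011 0.10606882 0.12413093] 0.0
```

View pics/w4.png

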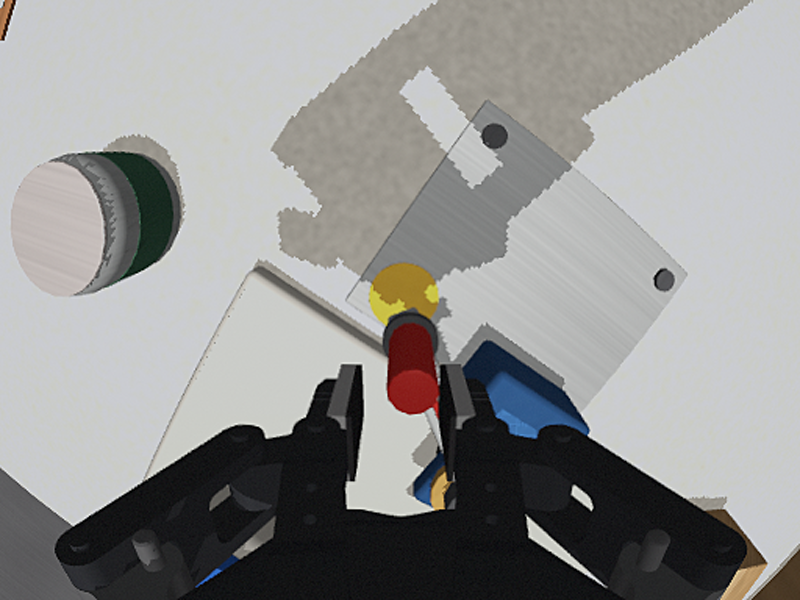

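Handle top (412,391), disc centre about (404,297).

```bash
python3 - <<'E'
from h import *
P=np.array([.585,.009])
for n,u,v,z in [("knob",412,391,.125),("disc",404,297,.005)]:
    w=wpx(u,v,z,[.5302,-.0811,.0917],[-.2954,.9554,0,0]); a=w[:2]-P
    print(n,w.round(4),np.hypot(*a),np.arctan2(a[1],-a[0]))
E
```

```text
knob [ 0.5254 -0.0788  0.125 ] 0.10606193560646252 -0.9746414360837988
disc [ 0.5282 -0.0789  0.005 ] 0.10470786868353628 -0.9969479434967475
```

Request:
move_arm(plan=[0.9, -0.5, 0, 0, 0, 0, 26, 0.8, -0.5, 0, 0, 0, 0, 26, 0, 0, 0, 0, 0, 0, 26, 0, 0, 0, 0, 0, 0, 28, -1.3, 1, 0, 0, 0, 0, 32, -1.3, 1, 0, 0, 0, 0, 34, 0, 0, 0, 0, 0, 0, 34, 0, 0, 20, 0, 0, 0, 34, 0, 0, 30, 0, 0, 0, 34, 0, 0, 40, 0, 0, 0, 34, 0, 0, 30, 0, 0, 0, 34, 0, 0, 0, 0, 0, 0, 34])

```text
time: 17.85
eef_pos: [0.5321, -0.0811, 0.2179]
tcp_rot: [-0.296, 0.955, -0.003, 0.004]
contact_force: [0.2, 0.0, -0.0]
opening: 0.401
finger_force: 0.0
```

```bash
python3 - <<'E'
from plant import ctrl,cams,order
import cv2,numpy as np
s=ctrl.get_state(); print(s["eef_pos"],s["tcp_rot"],s["contact_force"],s["finger_force"])
d=cams.read_camera("wrist");np.save("wrist4.npy",d,allow_pickle=True)
w=d["color"][...,::-1]
t=cams.read_camera("top")["color"][180:260,240:300,::-1]
c=cv2.resize(t,(288,384),interpolation=cv2.INTER_CUBIC)
cv2.imwrite("pics/w5.png",np.hstack([w,c]))
E
```

```text
[ 0.53209236 -0.0810532   0.21792098] [-0.29555669  0.95530895 -0.00333478  0.00446562] [ 0.1651396   0.03559578 -0.00344802] 0.0
```

View pics/w5.png

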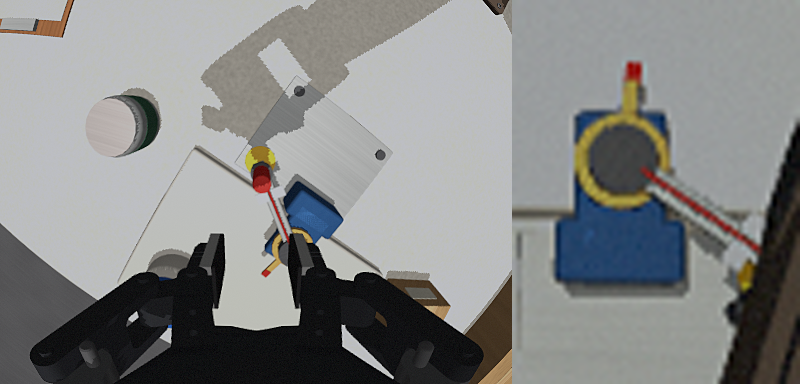

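The handle is free and near the disc, screw tongue unchanged. I'll clear the arm and check with the last picture.

Request:
move_arm(plan=[-15, 40, 10, 0, 0, 0, 34, -10, 45, 0, 0, 0, 0, 34, 0, 45, 0, 0, 0, 0, 34, 0, 45, 0, 0, 0, 0, 34, 0, 45, 0, 0, 0, 0, 34, 0, 45, 0, 0, 0, 0, 34, 0, 0, 0, 0, 0, 0, 34, 0, 0, 0, 0, 0, 0, 34])

```text
time: 18.75
eef_pos: [0.5027, 0.1856, 0.2195]
tcp_rot: [-0.297, 0.955, -0.0, -0.002]
contact_force: [0.8, -0.1, 0.2]
opening: 0.397
finger_force: 0.0
```

```bash
python3 - <<'E'
from plant import ctrl,cams
import cv2,numpy as np
d=cams.read_camera("top");np.save("top3.npy",d,allow_pickle=True)
print(ctrl.get_state()["eef_pos"])
cv2.imwrite("pics/t6.png",cv2.resize(d["color"][180:280,230:330,::-1],(600,600),interpolation=cv2.INTER_CUBIC))
E
```

```text
[0.50309781 0.18465805 0.21986006]
```

View pics/t6.png

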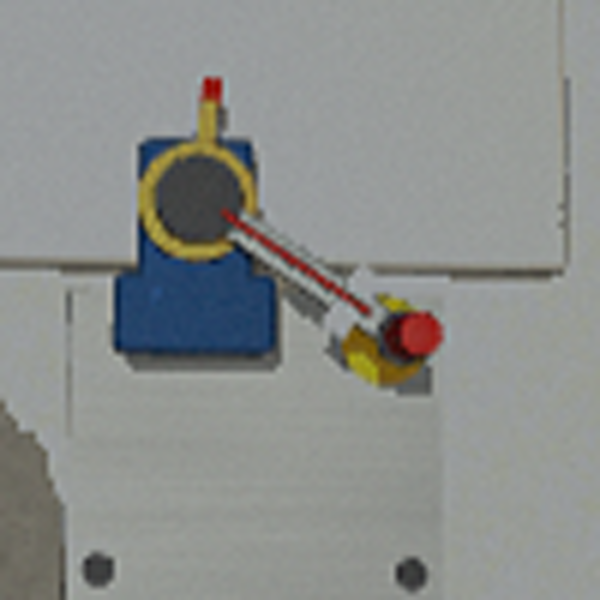

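Handle top at (420,334) in the crop, and the tongue tip at (212,88).

```bash
python3 - <<'E'
from h import *
P=np.array([.585,.009])
for n,u,v,z in [("knob",230+420.5/6-.5,180+334.5/6-.5,.125),("disc",230+366.5/5.7-.5,185+295.5/5.7-.5,.005),("tip",230+212.5/6-.5,180+78/6-.5,.063),("tip0",230+202.5/5.7-.5,185+46/5.7-.5,.063)]:
    w=px("top",u,v,z,1); a=w[:2]-P
    print(n,w.round(4),np.hypot(*a),np.arctan2(a[1],-a[0]))
E
```

```text
knob [ 0.5274 -0.0788  0.125 ] 0.10498488975010807 -0.9904936350438887
disc [ 0.5288 -0.0803  0.005 ] 0.10548850906166489 -1.0088340438248835
tip [0.6398 0.0018 0.063 ] 0.05524361013214721 -3.0113407820370837
tip0 [0.6396 0.0015 0.063 ] 0.05510138002520779 -3.005743341199816
```

Handle within about 2 mm of the disc centre, and the screw has not moved. Handing in.

```bash
python3 -c "
from plant import order
print(order.sign_off())"
```

```text
the job is handed in; nothing more can be done
None
```

The screw is tight: the lever caught it about 0.7 rad clockwise of its start, and it stayed put under about 8–9 N on the handle for over 3 s; the lever is now parked with its handle about 2 mm from the yellow disc's centre, the arm is clear, and the job is handed in.

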